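Dial the code on a medicine box and draw its bolt

ROBOT

A 6-joint arm with a two-finger parallel gripper is mounted at the origin on a cart in front of the work surface, level with it; the furniture and walls round the work are solid. World frame = base frame: x ahead of the robot, y to its left, z up, the work surface at z = 0. Lengths are in m, angles in rad, forces in N, time in s.
With the tool pointing down it reaches from about 0.25 to 0.85 m from the base axis. Payload 12.5 kg.
Tool frame: the origin (TCP) lies on the centre line of the jaws, within the pads' length; the fingertips stand ahead of it and the grasp point (between the pads) lies 3 mm ahead of it (bot.tips_ahead is the z of the fingertips in the tool frame, in m); z points along the fingers, y is the direction in which the jaws open and shut (so a half turn about z gives the same grasp; the last joint's range is limited). The gripper opens to 93 mm and grips with 3 to 60 N. Pads are 15 mm wide; open, the fingers measure 128 mm over their backs; the gripper's body (75 mm by 188 mm) begins 65 mm behind the grasp point.
Start: joints at [1.242, 0.351, 1.652, -0, 1.139, -0.085], TCP at [0.133, 0.534, 0.241] pointing down, gripper open.
Joint ranges: [-2.75, 2.75], [-0.79, 2.1], [0.01, 2.65], [-1.57, 4.71], [0.07, 3.14], [-2.87, 2.87]. Speed limits (rad/s): [2.22, 2.22, 2.79, 3.14, 3.14, 3.14].

INTERFACE

Orientations are given as a unit quaternion [w, x, y, z].
In Python, from workcell import readout, eyes, bot gives the robot as it stands.
- The arm moves only by the tool step_arm, never from a script. Its argument "targets" is a list of rows, each a list of 2 entries, a list of its own where there are three numbers: the shift along the tool's x, y, z in mm, then the turn about the tool's z in degrees. In form: [[[tx, ty, tz], roll], ...]. A call has exactly 10 rows; each row shifts and turns the commanded pose from where the row before left it, along the tool's axes as they then stand; what a row does not reach is not made up. A row lasts 1/10 s, in which the tool goes at most 50 mm and 8.59 degrees, less where a joint would pass 70% of its speed; a pose out of reach is approached as far as the arm can. A call is refused whole if a number of a shift passes 50 or a number of a turn 8.59, either way. A call with a gripper value outside its range is refused whole. "grip" is the closure, from 0 (fully open) to 1 (shut), set as the call begins (left out, the last holds). The fingers move at their own pace and stop on an object; "squeeze" is the grip in N (left out, the last holds). Time passes only in rows, so rows that do not move let the fingers close, or fill a call up. It gives the time, the measured TCP pose, the force and the opening at its end, in the units of the state.
- readout.read_state(): the state, without advancing time (a new reading comes with each control period).
- eyes.get_image(name): name is "scene" or "side" or "wrist"; returns a dict with "image" (384x512x3 uint8, red, green, blue), "fx", "fy", "cx", "cy" (pixels), "k1" (the pictures are not rectified: a ray, as slopes to the right and down, at radius r is drawn at 1 + k1 r^2 times it, then the intrinsics apply), "eye" and "rotation" of the camera in the world. Camera axes: x right, y down, z forward; pixel columns grow to the right and rows downward; lengths in m; the calibration is good to about 2 mm. A picture is of the moment at which its call begins. There is no depth.
- bot.hand_in(): hands the job in, once; it reports no verdict.
The state is a dict: "time_s": time; "joint_pos": joint angles; "qd": joint speeds; "joint_torque": joint torques, N m; "eef_pos": TCP position; "tcp_rot": TCP orientation; "ft_force": force on the tool from outside, world axes, zero at the start; "ft_torque": the same for the moment, N m; "width": finger opening in m.
Only numpy, scipy, OpenCV 4.12 (cv2) and the standard library are available. Lean on these libraries where they do the work, as an engineer would, in place of code of your own. Each camera call takes 0.05 s, during which the arm holds its last target.

TASK

Unlock the medicine box: roll its three thumbwheels so that, from the left as the robot sees them, two, five and three dots face straight up, then slide the bolt tab on the lid all the way to the right, away from the wheels. Use a light fingertip, never more than 20 N of push on the box, and do not disturb the bottles, the cup and the tape roll round it.

Things in the scene. Friction and masses are not known exactly. Their poses are not given: they have to be found in the camera images.
- lock_box: Low grey and white medicine box, fixed to the worktop, 80 (x) x 200 (y) x 55 mm (z). Origin under its centre; x points away from the robot, y to the left, z up. Three aluminium thumbwheels in a row along y stand out of the flat lid at x = 0; right of them, also at x = 0, is the bolt tab. Pushing on any part of it, wheels and bolt included, with more than 20 N is not allowed.
- lid_centre (a point): Centre of the flat lid top, 55 mm above the worktop.
- window1 (a point): Middle of the left wheel's window, on the lid top, straight below the wheel's highest point; at (0, +68 mm) in the box's frame. Each wheel is 44 mm in diameter, 18 mm wide, its axle along the box's y. Its top stands 8 to 16 mm above the lid: how much differs from wheel to wheel and is not measured, it must be felt.
- window2 (a point): The same for the middle wheel, at (0, +28 mm). Each wheel sits on a spring: it begins to sink at 2.5 N of press, then gives 1 mm per 5 N, and bottoms after 4 mm.
- window3 (a point): The same for the right wheel, at (0, -12 mm). The wheels' rims are knurled (friction about 1); rolled at the top, a wheel resists with 3 to 4 N before it leaves a click.
- wheel1 (a joint): Angle of the left wheel, rad, endless. Its faces bear 1 to 6 dots; n dots are straight up at (n - 1) x 1.047 (plus or minus turns of 6.283). It grows when the wheel's top is rolled away from the robot (box +x), 23 mm at the rim per face. A spring click draws the wheel to the nearest face: a roll past half a face goes on to the next. Wanted: 2 dots = 1.047.
- wheel2 (a joint): The same for the middle wheel. Wanted: 5 dots = 4.189 rad (or -2.094, and so on).
- wheel3 (a joint): The same for the right wheel. Wanted: 3 dots = 2.094 rad (or -4.189, and so on).
- bolt (a joint): How far the bolt is drawn, m: 0 closed, 0.022 at its stop (a buffer that gives 1 mm per 3.5 N). It slides along the box's -y (to the right) against 2 N of friction, and stays where it is left. Teeth inside stop it within 3 mm unless all three wheels show the code; drawn, it holds the wheels.
- bolt_tab (a point): Centre of the top face of the bolt's square steel tab, 12 x 12 mm and 18 mm high above the lid; the tab stands clear, 27 mm beside the edge of the right wheel when closed, at (0, -54 mm) in the box's frame.
- saline_bottle: White plastic bottle, 66 mm in diameter, 126 mm high, standing left of the box; origin under its centre. Leave it alone.
- sample_cup: Sample cup with screw lid, 61 mm in diameter, 68 mm high, standing left of the box; origin under its centre. Leave it alone.
- dropper_white: Small white dropper bottle, 26 mm in diameter, 72 mm high, standing right of the box; origin under its centre. Leave it alone.
- tape_roll: Roll of paper tape lying flat behind the box, 59 mm in diameter, 19 mm high; origin under its centre. Leave it alone.

How it is judged:
On the way:
1. all three wheels show the code while the bolt is still closed ((value of joint wheel1 between -11.669 and -11.369 rad or value of joint wheel1 between -5.386 and -5.086 rad or value of joint wheel1 between 0.897 and 1.197 rad or value of joint wheel1 between 7.18 and 7.48 rad or value of joint wheel1 between 13.464 and 13.764 rad) and (value of joint wheel2 between -8.528 and -8.228 rad or value of joint wheel2 between -2.244 and -1.944 rad or value of joint wheel2 between 4.039 and 4.339 rad or value of joint wheel2 between 10.322 and 10.622 rad or value of joint wheel2 between 16.605 and 16.905 rad) and (value of joint wheel3 between -10.622 and -10.322 rad or value of joint wheel3 between -4.339 and -4.039 rad or value of joint wheel3 between 1.944 and 2.244 rad or value of joint wheel3 between 8.228 and 8.528 rad or value of joint wheel3 between 14.511 and 14.811 rad) and value of joint bolt below 0.004 m), for 0.2 s.
At the end, for the whole second after the job is handed in: The wheels show 2, 5 and 3 dots straight up (within 0.15 rad), the bolt is drawn at least 18 mm of its 22 mm and at rest ((value of joint wheel1 between -11.669 and -11.369 rad or value of joint wheel1 between -5.386 and -5.086 rad or value of joint wheel1 between 0.897 and 1.197 rad or value of joint wheel1 between 7.18 and 7.48 rad or value of joint wheel1 between 13.464 and 13.764 rad) and (value of joint wheel2 between -8.528 and -8.228 rad or value of joint wheel2 between -2.244 and -1.944 rad or value of joint wheel2 between 4.039 and 4.339 rad or value of joint wheel2 between 10.322 and 10.622 rad or value of joint wheel2 between 16.605 and 16.905 rad) and (value of joint wheel3 between -10.622 and -10.322 rad or value of joint wheel3 between -4.339 and -4.039 rad or value of joint wheel3 between 1.944 and 2.244 rad or value of joint wheel3 between 8.228 and 8.528 rad or value of joint wheel3 between 14.511 and 14.811 rad) and value of joint bolt above 0.018 m and not (velocity of joint bolt above 0.01 m/s or velocity of joint bolt below -0.01 m/s)); the robot touches nothing.
It fails at once if the robot pushes on the box, its wheels or its bolt with more than 20 N (contact force between lock_box and the fingers above 20 N or contact force between lock_box and the arm above 20 N).
It fails at once if the saline_bottle is moved or tipped (distance of saline_bottle from where it was at the start of the episode above 0.01 m or angle between saline_bottle's own z axis and vertical above 0.2 rad).
It fails at once if the sample_cup is moved or tipped (distance of sample_cup from where it was at the start of the episode above 0.01 m or angle between sample_cup's own z axis and vertical above 0.2 rad).
It fails at once if the dropper_white is moved or tipped (distance of dropper_white from where it was at the start of the episode above 0.01 m or angle between dropper_white's own z axis and vertical above 0.2 rad).
It fails at once if the tape_roll is moved or tipped (distance of tape_roll from where it was at the start of the episode above 0.01 m or angle between tape_roll's own z axis and vertical above 0.2 rad).
It also fails if it takes over 67 s, if anything falls off the work surface, if the arm or the gripper's body presses on something with over 40 N, if the wrist force passes 120 N, or if a joint passes its speed limit or range.

## Working session

There is one attempt and no reset: what is moved stays moved. The work goes in short steps, Python scripts to look and compute and a tool call to move; the robot and the scene stay as the last step left them, time stands still between calls to the robot, and variables do not carry over. Pictures are saved under pics/ and viewed, and the job is handed in when it is done.

Besides the shell and the picture viewer there is one more tool, called as name(argument=value, ...), one argument or row to a line, values as JSON. step_arm: Moves the arm, as the interface text tells. Its arguments: {"type":"object","properties":{"targets":{"type":"array","items":{"type":"array"}},"grip":{"type":"number"},"squeeze":{"type":"number"}},"required":["targets"]}

```bash
ls; mkdir -p pics
python3 - <<'E'
from workcell import readout, eyes, bot
import cv2
print(readout.read_state(), bot.tips_ahead)
for n in ["scene","side","wrist"]:
    d=eyes.get_image(n); cv2.imwrite(f"pics/{n}0.png",d["image"][:,:,::-1])
    print(n,{k:v for k,v in d.items() if k!="image"})
E
```

```text
pics
{'time_s': 0.0, 'joint_pos': array([ 1.24243567e+00,  3.51250804e-01,  1.65238542e+00, -4.97049875e-05,
        1.13905052e+00, -8.45953577e-02]), 'qd': array([-2.12132965e-04,  2.01844694e-03, -1.87731288e-03, -1.59448710e-04,
        2.42477115e-05, -2.74896921e-04]), 'joint_torque': array([-1.87062382e-03, -4.97318208e+01, -2.85252964e+01,  6.98066340e-02,
        2.57121550e-02, -1.33379899e-04]), 'eef_pos': array([0.13263711, 0.53346822, 0.24010812]), 'tcp_rot': array([-9.00650429e-05,  1.21570753e-01,  9.92582617e-01, -5.40052036e-04]), 'ft_force': array([ 1.02944338,  0.58710877, -0.34078595]), 'ft_torque': array([-0.01019722,  0.03333076, -0.0061459 ]), 'width': 0.09319019253625671} 0.022
scene {'fx': 444.7308618678598, 'fy': 444.7308618678598, 'cx': 254.48791481451985, 'cy': 204.74664435548448, 'k1': -0.14662598132161475, 'eye': array([0.78405591, 0.55792458, 0.83231909]), 'rotation': array([-0.10693652,  0.40005673,  0.88041501, -0.23105975])}
side {'fx': 404.68734830924456, 'fy': 404.68734830924456, 'cx': 259.39356301986777, 'cy': 193.20848437317426, 'k1': 0.03028733099501392, 'eye': array([0.09831753, 0.14399376, 0.82466691]), 'rotation': array([-0.198631  ,  0.81046594, -0.53322175,  0.13915912])}
wrist {'fx': 332.65868475072284, 'fy': 332.65868475072284, 'cx': 261.0524011130598, 'cy': 200.78408623059386, 'k1': -0.1003298674332735, 'eye': array([0.05918812, 0.5519949 , 0.3844936 ]), 'rotation': array([0.10859399, 0.78043528, 0.60999301, 0.08388472])}
```

View pics/scene0.png

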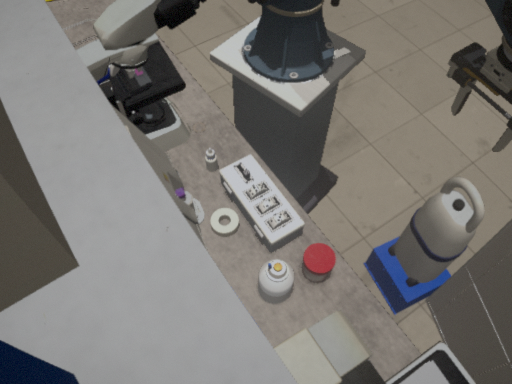

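View pics/side0.png

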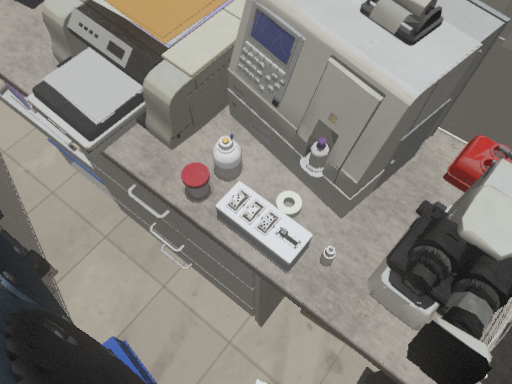

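View pics/wrist0.png

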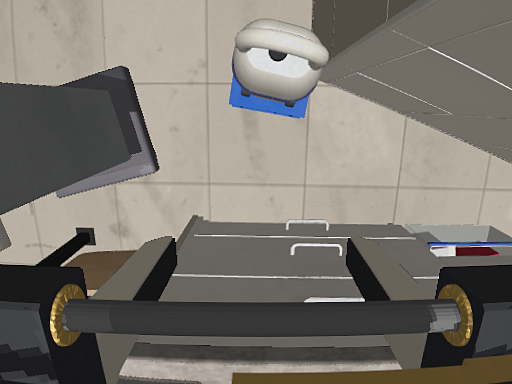

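Run:
```python
import cv2
a=cv2.imread("pics/scene0.png")[145:255,195:315]; cv2.imwrite("pics/s0c.png",cv2.resize(a,None,fx=5.4,fy=5.4,interpolation=cv2.INTER_CUBIC))
a=cv2.imread("pics/side0.png")[170:275,205:345]; cv2.imwrite("pics/d0c.png",cv2.resize(a,None,fx=5.6,fy=5.6,interpolation=cv2.INTER_CUBIC))
```

```text
(no output)
```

View pics/s0c.png

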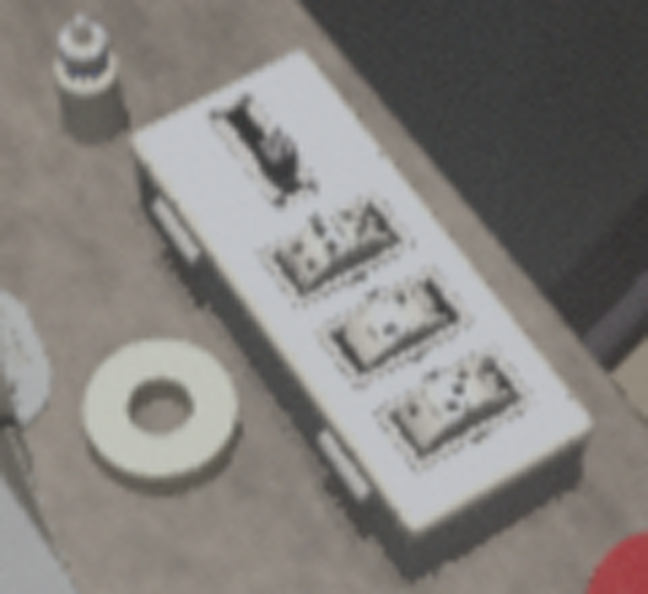

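View pics/d0c.png

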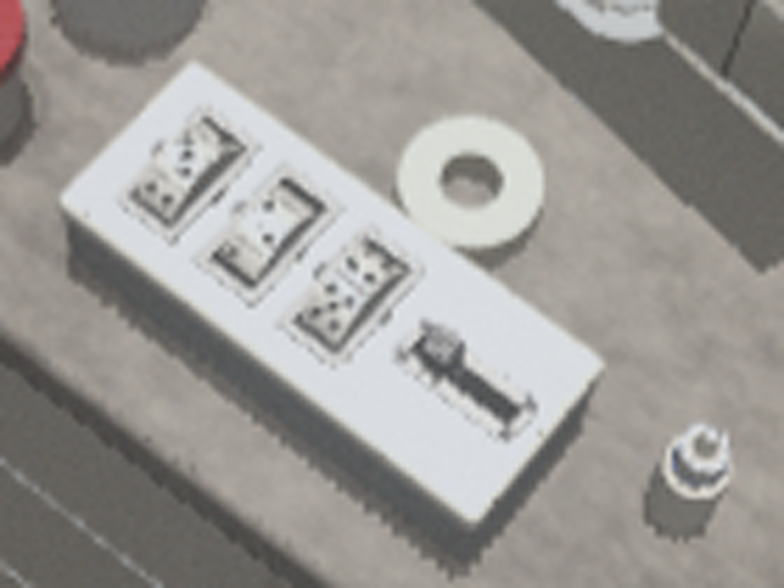

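```bash
cat > h.py <<'E'
import numpy as np, cv2, json
from scipy.spatial.transform import Rotation as R
from scipy.optimize import least_squares
CAM={"scene":dict(f=444.7308618678598,c=(254.48791481451985,204.74664435548448),k1=-0.14662598132161475,eye=[0.78405591,0.55792458,0.83231909],q=[-0.10693652,0.40005673,0.88041501,-0.23105975]),
"side":dict(f=404.68734830924456,c=(259.39356301986777,193.20848437317426),k1=0.03028733099501392,eye=[0.09831753,0.14399376,0.82466691],q=[-0.198631,0.81046594,-0.53322175,0.13915912])}
def cam(d): return dict(f=d["fx"],c=(d["cx"],d["cy"]),k1=d["k1"],eye=d["eye"],q=d["rotation"])
def rot(q): return R.from_quat(np.asarray(q,float),scalar_first=True)
def proj(c,P):
    p=rot(c["q"]).inv().apply(np.atleast_2d(P)-np.array(c["eye"])); s=p[:,:2]/p[:,2:]
    return s*(1+c["k1"]*(s**2).sum(1,keepdims=True))*c["f"]+np.array(c["c"])
def ray(c,uv,z):
    s=(np.atleast_2d(uv)-np.array(c["c"]))/c["f"]; u=s.copy()
    for _ in range(30): u=s/(1+c["k1"]*(u**2).sum(1,keepdims=True))
    d=rot(c["q"]).apply(np.c_[u,np.ones(len(u))]); e=np.array(c["eye"])
    return e+d*((z-e[2])/d[:,2])[:,None]
def box(b,P): # b=x,y,yaw
    return R.from_euler("z",b[2]).apply(np.atleast_2d(P))+[b[0],b[1],0]
E
python3 - <<'E'
from h import *
sc=np.array([(300,50),(137,137),(415,525),(592,428)])/5.4+[195,145]-.4
sd=np.array([(475,525),(605,365),(195,65),(65,200)])/5.6+[205,170]-.4
C=np.array([(-.04,-.1,.055),(.04,-.1,.055),(.04,.1,.055),(-.04,.1,.055)])
for n,u in (("scene",sc),("side",sd)):
    print(n,ray(CAM[n],u,.055).round(4))
    r=least_squares(lambda b:(proj(CAM[n],box(b,C))-u).ravel(),[.4,.2,0]); print(r.x,r.cost,r.fun.round(1))
r=least_squares(lambda b:np.r_[(proj(CAM["scene"],box(b,C))-sc).ravel(),(proj(CAM["side"],box(b,C))-sd).ravel()],[.4,.2,0]); print(r.x,r.cost)
b=r.x
for n in CAM:
    print(proj(CAM[n],box(b,[(0,.068,.067),(0,.028,.067),(0,-.012,.067),(0,-.054,.073)])).round(1))
# objects
print("tape",ray(CAM["side"],[(289,203.5)],.019), ray(CAM["scene"],[(224.5,221)],.019))
print("dropper top",ray(CAM["side"],[(330,249.5)],.072),ray(CAM["scene"],[(210,150)],.072))
print("cup",ray(CAM["side"],[(196,174)],.068),ray(CAM["scene"],[(319,258)],.068))
print("bottle",ray(CAM["side"],[(226,140)],.126),ray(CAM["scene"],[(279,267)],.126))
E
```

```text
scene [[0.3621 0.1813 0.055 ]
 [0.4352 0.1611 0.055 ]
 [0.491  0.3492 0.055 ]
 [0.4189 0.3729 0.055 ]]
[ 0.42659077  0.26594079 -0.2895106 ] 2.618840987389291 [ 0.8 -0.6 -1.2 -0.3 -0.4  1.2  0.8 -0.6]
side [[0.3593 0.1795 0.055 ]
 [0.4347 0.1577 0.055 ]
 [0.4898 0.3471 0.055 ]
 [0.4166 0.3678 0.055 ]]
[ 0.42530275  0.26318509 -0.28867859] 1.9250028121901654 [ 0.2  0.5  0.9  0.1  0.2 -0.9 -1.4  0. ]
[ 0.42588916  0.26449834 -0.28941437] 6.42818544743616
[[279.1 217.1]
 [267.8 202.1]
 [257.  187.6]
 [246.  171.3]]
[[238.1 198.1]
 [252.6 209.1]
 [267.5 220.4]
 [283.8 231.5]]
tape [[0.50014626 0.23177974 0.019     ]] [[0.5050125  0.23646937 0.019     ]]
dropper top [[0.41157325 0.11565505 0.072     ]] [[0.41966192 0.11873395 0.072     ]]
cup [[0.46191706 0.43729892 0.068     ]] [[0.46312216 0.44080256 0.068     ]]
bottle [[0.53307802 0.39541579 0.126     ]] [[0.54530569 0.40820413 0.126     ]]
```

Run:
```python
from h import *
t=rot([-9.00650429e-05,1.21570753e-01,9.92582617e-01,-5.40052036e-04]); p=np.array([0.13263711,0.53346822,0.24010812])
c=rot([0.10859399,0.78043528,0.60999301,0.08388472]); e=np.array([0.05918812,0.5519949,0.3844936])
print(t.as_matrix().round(3)); print("cam in tool",t.inv().apply(e-p), (t.inv()*c).as_matrix().round(3))
b=[.4259,.2645,-.2894]
# tool target: yaw y=box x
B=R.from_euler("z",b[2]).as_matrix()
T=np.c_[B[:,1],B[:,0],[0,0,-1]]
print(np.linalg.det(T))
w=box(b,[(0,.028,.067)])[0]
# current->target delta in current tool frame
for name,off in (("w1",(0,.068)),("w2",(0,.028)),("w3",(0,-.012)),("tab",(0,-.054))): print(name,box(b,[(off[0],off[1],.06)]))
```

```text
[[-0.97   0.241 -0.   ]
 [ 0.241  0.97  -0.001]
 [ 0.    -0.001 -1.   ]]
cam in tool [ 7.57559682e-02  9.50569693e-05 -1.44382073e-01] [[-0.    -0.962 -0.272]
 [ 1.    -0.    -0.001]
 [ 0.    -0.272  0.962]]
1.0
w1 [[0.44530565 0.32967224 0.06      ]]
w2 [[0.43389056 0.29133563 0.06      ]]
w3 [[0.42247547 0.25299902 0.06      ]]
tab [[0.41048963 0.21274558 0.06      ]]
```

Run:
```python
from h import *
print(ray(CAM["side"],[(230,110),(340,208),(280,155),(310,172)],0))
a=cv2.imread("pics/side0.png")[20:230,180:400]; cv2.imwrite("pics/d1c.png",cv2.resize(a,None,fx=2.8,fy=2.8,interpolation=cv2.INTER_CUBIC))
a=cv2.imread("pics/scene0.png")[100:310,60:280]; cv2.imwrite("pics/s1c.png",cv2.resize(a,None,fx=2.8,fy=2.8,interpolation=cv2.INTER_CUBIC))
```

```text
[[0.70103458 0.47166826 0.        ]
 [0.54519781 0.12353816 0.        ]
 [0.62402459 0.30160257 0.        ]
 [0.60779743 0.21826094 0.        ]]
```

View pics/d1c.png

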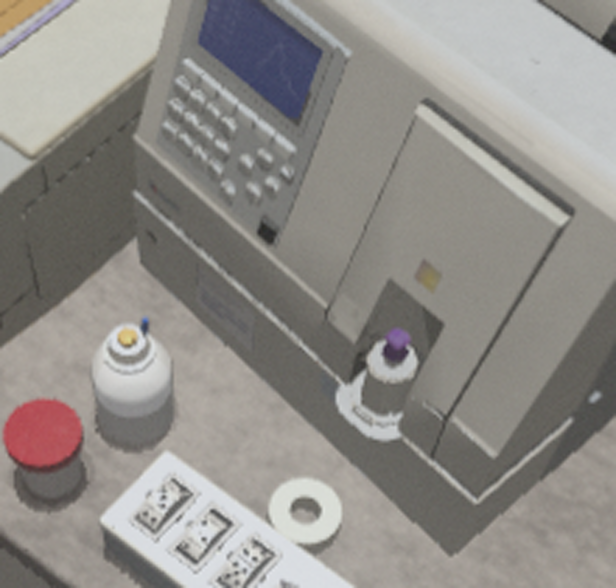

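View pics/s1c.png

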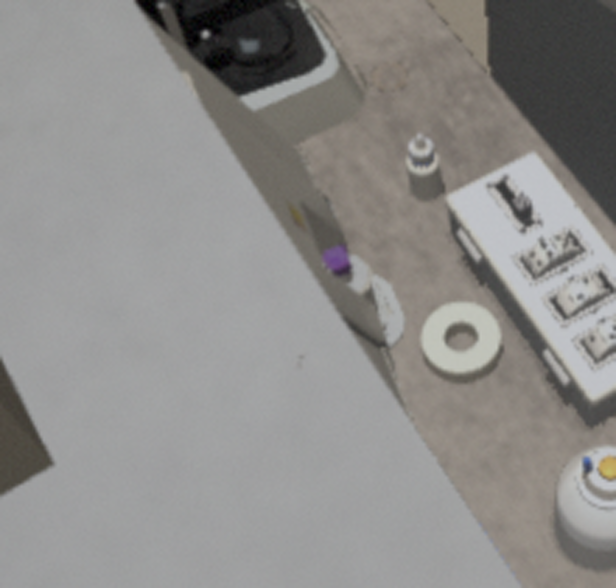

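step_arm(
  targets=[
    [[-34.8,-22,2],0],
    [[-34.8,-22,2],0],
    [[-34.8,-22,2],0],
    [[-34.8,-22,2],0],
    [[-34.8,-22,2],0],
    [[-34.8,-22,2],0],
    [[-34.8,-22,2],0],
    [[-34.8,-22,2],0],
    [[-34.8,-22,2],0],
    [[-34.8,-22,2],0],
  ],
)

```text
time_s: 1.15
eef_pos: [0.4182, 0.2348, 0.2205]
tcp_rot: [-0.0, 0.122, 0.993, 0.0]
ft_force: [0.7, 1.2, 0.6]
width: 0.0931
```

step_arm(
  targets=[
    [[0,0,0],8.5],
    [[0,0,0],8.5],
    [[0,0,0],8.5],
    [[0,0,0],8.5],
    [[0,0,0],8.5],
    [[0,0,0],8.5],
    [[0,0,0],8.5],
    [[0,0,0],8.5],
    [[0,0,0],8.5],
    [[0,0,0],8.5],
  ],
)

```text
time_s: 2.15
eef_pos: [0.4172, 0.2362, 0.2205]
tcp_rot: [-0.0, 0.762, 0.647, -0.0]
ft_force: [-0.1, 1.0, -1.4]
width: 0.0935
```

step_arm(
  targets=[
    [[0,0,0],7.6],
    [[0,0,0],0],
    [[0,0,0],0],
    [[0,0,0],0],
    [[0,0,0],0],
    [[0,0,0],0],
    [[0,0,0],0],
    [[0,0,0],0],
    [[0,0,0],0],
    [[0,0,0],0],
  ],
)

```text
time_s: 3.15
eef_pos: [0.4173, 0.2362, 0.2206]
tcp_rot: [0.0, 0.802, 0.598, -0.0]
ft_force: [0.6, 0.0, 0.1]
width: 0.0927
```

Run:
```python
from h import *
from workcell import readout, eyes
s=readout.read_state(); print(s)
d=eyes.get_image("wrist"); c=cam(d); json.dump({k:np.asarray(v).tolist() for k,v in c.items()},open("w1.json","w"))
cv2.imwrite("pics/w1.png",cv2.resize(d["image"][:,:,::-1],None,fx=1.5,fy=1.5,interpolation=cv2.INTER_CUBIC)); cv2.imwrite("pics/w1raw.png",d["image"][:,:,::-1])
b=[.4259,.2645,-.2894]
print(proj(c,box(b,[(-.04,-.1,.055),(.04,-.1,.055),(.04,.1,.055),(-.04,.1,.055),(0,.068,.067),(0,.028,.067),(0,-.012,.067)]))*1.5)
print(rot(s["tcp_rot"]).as_matrix().round(4))
```

```text
{'time_s': 3.15, 'joint_pos': array([ 4.17933771e-01,  2.47001124e-01,  1.84987280e+00, -2.08679589e-05,
        1.04474532e+00,  7.07007238e-01]), 'qd': array([-7.36571759e-04,  2.71331331e-04,  6.22803473e-07,  1.63353046e-03,
       -3.55866233e-04,  3.83744718e-04]), 'joint_torque': array([-8.05881464e-04, -4.19958186e+01, -2.69259667e+01,  6.00278378e-02,
       -3.92448111e-02, -3.03428300e-03]), 'eef_pos': array([0.41734873, 0.23621728, 0.2206176 ]), 'tcp_rot': array([ 5.86072267e-06,  8.01577886e-01,  5.97890369e-01, -1.49602829e-05]), 'ft_force': array([0.55973876, 0.02269515, 0.10369635]), 'ft_torque': array([-0.08632596,  0.11656536, -0.01285598]), 'width': 0.09273213095877414}
[[333.40377319 383.60544985]
 [450.99641277 383.60706504]
 [460.91625334  67.26847545]
 [323.66705526  67.25836255]
 [392.30631907 121.77384017]
 [392.28747309 192.52932258]
 [392.26698016 259.44896827]]
[[ 0.2851  0.9585 -0.    ]
 [ 0.9585 -0.2851 -0.    ]
 [-0.     -0.     -1.    ]]
```

View pics/w1.png

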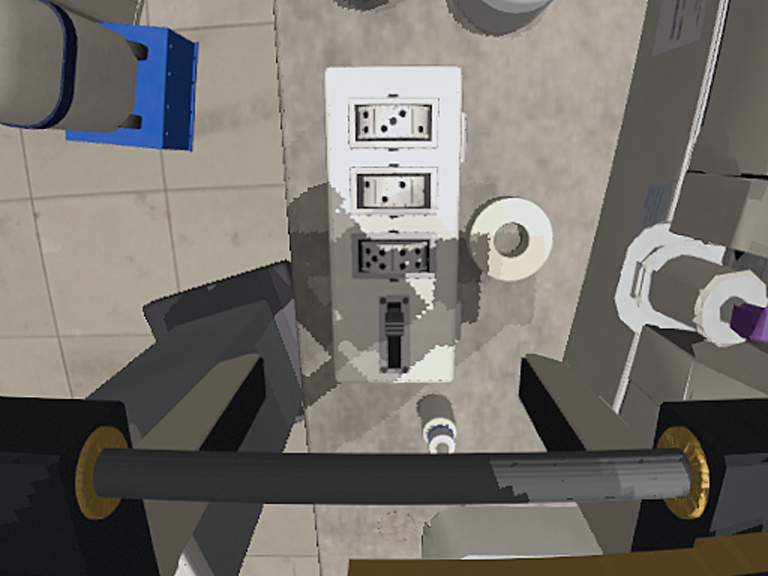

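Run:
```python
import cv2
a=cv2.imread("pics/w1raw.png")[60:190,225:300]; cv2.imwrite("pics/w1c.png",cv2.resize(a,None,fx=4.6*1,fy=4.6,interpolation=cv2.INTER_CUBIC))
```

```text
(no output)
```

View pics/w1c.png

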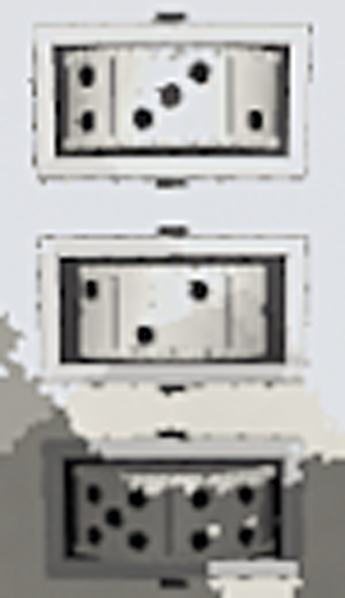

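step_arm(
  targets=[
    [[9.75,1,10.5],0],
    [[9.75,1,10.5],0],
    [[9.75,1,10.5],0],
    [[9.75,1,10.5],0],
    [[9.75,1,10.5],0],
    [[9.75,1,10.5],0],
    [[9.75,1,10.5],0],
    [[9.75,1,10.5],0],
    [[9.75,1,10.5],0],
    [[9.75,1,10.5],0],
  ],
  grip=1,
  squeeze=20,
)

```text
time_s: 4.2
eef_pos: [0.455, 0.3276, 0.1147]
tcp_rot: [-0.0, 0.802, 0.598, -0.0]
ft_force: [0.6, 0.5, 0.4]
width: 0.0178
```

Run:
```python
from h import *
from workcell import readout, eyes
s=readout.read_state(); print(s['eef_pos'],s['width'],s['ft_force'])
for n in("wrist","scene","side"):
    d=eyes.get_image(n); 
    cv2.imwrite(f"pics/{n}2.png",d["image"][:,:,::-1])
cv2.imwrite("pics/2c.png",np.hstack([cv2.resize(cv2.imread("pics/scene2.png")[130:280,190:340],None,fx=2.6,fy=2.6,interpolation=2),cv2.resize(cv2.imread("pics/side2.png")[110:260,190:340],None,fx=2.6,fy=2.6,interpolation=2)]))
```

```text
[0.4550147  0.32758726 0.11473065] 0.01776275467958478 [0.60144498 0.53377069 0.41933506]
```

View pics/2c.png

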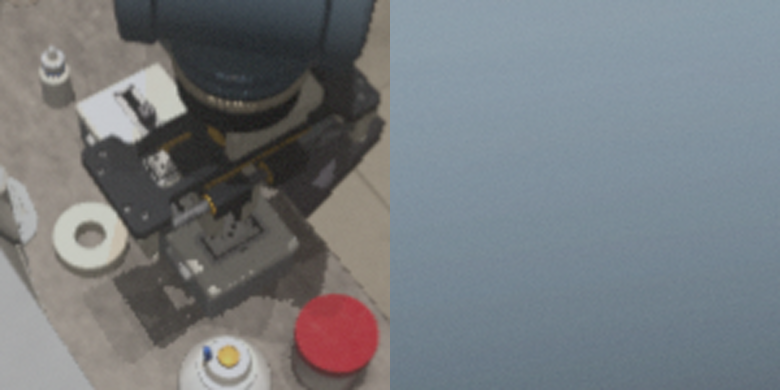

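View pics/wrist2.png

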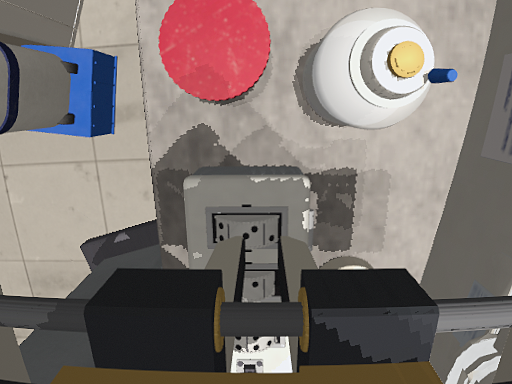

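step_arm(
  targets=[
    [[0,0,3],0],
    [[0,0,3],0],
    [[0,0,3],0],
    [[0,0,3],0],
    [[0,0,3],0],
    [[0,0,3],0],
    [[0,0,0],0],
    [[0,0,0],0],
    [[0,0,0],0],
    [[0,0,0],0],
  ],
)

```text
time_s: 5.35
eef_pos: [0.4548, 0.3269, 0.0978]
tcp_rot: [0.0, 0.802, 0.598, 0.0]
ft_force: [0.1, 0.3, 0.0]
width: 0.0001
```

Run:
```python
from h import *
from workcell import readout, eyes
s=readout.read_state(); print(s['eef_pos'],s['width'],s['ft_force'])
d=eyes.get_image("wrist"); cv2.imwrite("pics/w3.png",cv2.resize(d["image"][150:384,130:400,::-1],None,fx=2.5,fy=2.5,interpolation=2))
```

```text
[0.45478646 0.32687591 0.09776808] 0.0001024129740203948 [0.14787418 0.33317923 0.04324593]
```

View pics/w3.png

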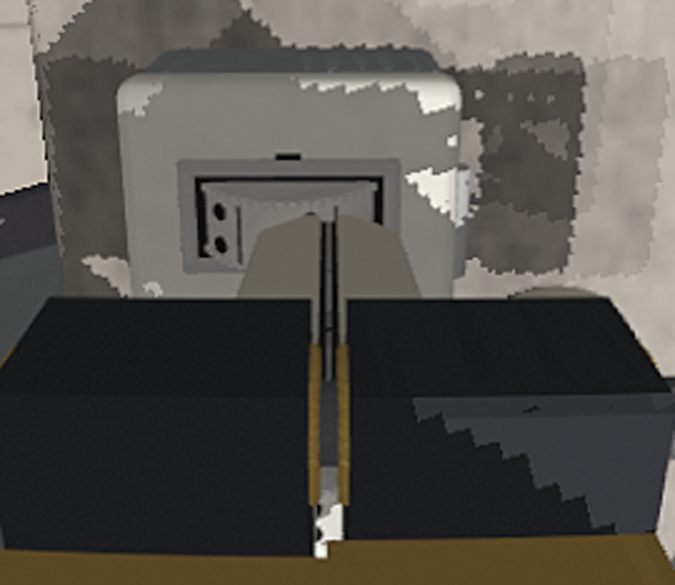

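step_arm(
  targets=[
    [[0,-2,1],0],
    [[0,0,1],0],
    [[0,0,1],0],
    [[0,0,0.5],0],
    [[0,0,0.5],0],
    [[0,0,0.5],0],
    [[0,0,0.5],0],
    [[0,0,0.5],0],
    [[0,0,0.5],0],
    [[0,0,0],0],
  ],
)

```text
time_s: 6.4
eef_pos: [0.4528, 0.3274, 0.0916]
tcp_rot: [-0.0, 0.802, 0.598, -0.0]
ft_force: [-1.0, -0.1, 1.5]
width: 0.0008
```

step_arm(
  targets=[
    [[0,0,0.5],0],
    [[0,0,0.5],0],
    [[0,0,0.5],0],
    [[0,0,0.5],0],
    [[0,0,0],0],
    [[0,0,0],0],
    [[0,0,0],0],
    [[0,0,0],0],
    [[0,0,0],0],
    [[0,0,0],0],
  ],
)

```text
time_s: 7.4
eef_pos: [0.453, 0.3275, 0.0901]
tcp_rot: [0.0, 0.802, 0.598, 0.0]
ft_force: [-0.5, -0.8, 6.9]
width: 0.0002
```

```bash
cat > st.py <<'E'
from h import *
from workcell import readout
s=readout.read_state(); p=s['eef_pos']; v=R.from_euler("z",.2894).apply(p-[.4259,.2645,0])*1000
f=R.from_euler("z",.2894).apply(s['ft_force'])
print("box mm",v.round(2),"tip",round(v[2]-22,2),"F box",f.round(2),"t",s['time_s'])
E
python3 st.py
```

```text
box mm [ 8.04 68.09 90.11] tip 68.11 F box [-0.29 -0.94  6.92] t 7.4
```

step_arm(
  targets=[
    [[0,-2,0],0],
    [[0,-2,0],0],
    [[0,-2,0],0],
    [[0,-2,0],0],
    [[0,0,0],0],
    [[0,0,0],0],
    [[0,0,0],0],
    [[0,0,0],0],
    [[0,0,0],0],
    [[0,0,0],0],
  ],
)

```text
time_s: 8.4
eef_pos: [0.4456, 0.3297, 0.0902]
tcp_rot: [0.0, 0.802, 0.598, 0.001]
ft_force: [-0.6, -2.3, 7.5]
width: 0.0006
```

```bash
python3 st.py
```

```text
box mm [ 0.32 68.14 90.23] tip 68.23 F box [ 0.06 -2.39  7.51] t 8.4
```

step_arm(
  targets=[
    [[0,-2,0],0],
    [[0,-2,0],0],
    [[0,-2,0],0],
    [[0,-2,0],0],
    [[0,0,0],0],
    [[0,0,0],0],
    [[0,0,-3],0],
    [[0,0,-5],0],
    [[0,0,-5],0],
    [[0,0,-5],0],
  ],
)

```text
time_s: 9.4
eef_pos: [0.4376, 0.332, 0.1081]
tcp_rot: [0.0, 0.802, 0.598, 0.0]
ft_force: [0.1, -0.2, -0.2]
width: 0.0005
```

step_arm(
  targets=[
    [[-10,0,-10],0],
    [[-10,0,-10],0],
    [[-10,0,-10],0],
    [[-10,0,-10],0],
    [[-10,0,-10],0],
    [[-10,0,-10],0],
    [[0,0,0],0],
    [[0,0,0],0],
    [[0,0,0],0],
    [[0,0,0],0],
  ],
)

```text
time_s: 10.4
eef_pos: [0.4202, 0.2746, 0.1672]
tcp_rot: [-0.0, 0.802, 0.598, -0.0]
ft_force: [0.3, -0.4, -0.5]
width: 0.0005
```

```bash
python3 st.py
cat > look.py <<'E'
from h import *
from workcell import eyes
import sys
d=eyes.get_image("wrist"); c=cam(d); im=d["image"][:,:,::-1].copy(); b=[.4259,.2645,-.2894]
# rectified lid top-down at 66 mm: 3.5px/mm, columns = box y from +95 to -80 , rows= box x
K=4
ys=np.arange(95,-80,-1/K); xs=np.arange(28,-28,-1/K)
Y,X=np.meshgrid(ys,xs); P=box(b,np.c_[X.ravel(),Y.ravel(),np.full(X.size,66)]/1000)
uv=proj(c,P).astype(np.float32).reshape(X.shape+(2,))
o=cv2.remap(im,uv[...,0],uv[...,1],cv2.INTER_CUBIC); cv2.imwrite(f"pics/{sys.argv[1]}.png",o)
E
python3 look.py v4
```

```text
box mm [ -8.31   8.08 167.18] tip 145.18 F box [ 0.37 -0.31 -0.48] t 10.4
```

View pics/v4.png

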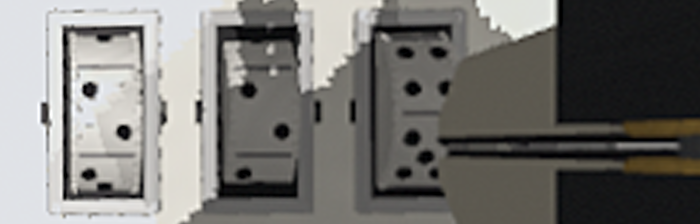

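step_arm(
  targets=[
    [[3,0,8],0],
    [[3,0,8],0],
    [[3,0,8],0],
    [[3,0,8],0],
    [[3,0,8],0],
    [[3,0,8],0],
    [[2,0,8],0],
    [[0,0,8],0],
    [[0,0,8],0],
    [[0,0,1],0],
  ],
)

```text
time_s: 11.45
eef_pos: [0.4256, 0.2933, 0.0936]
tcp_rot: [-0.0, 0.802, 0.598, -0.001]
ft_force: [-0.6, 0.2, -0.4]
width: 0.0002
```

step_arm(
  targets=[
    [[0,0,0.5],0],
    [[0,0,0.5],0],
    [[0,0,0.5],0],
    [[0,0,0.5],0],
    [[0,0,0],0],
    [[0,0,0],0],
    [[0,0,0],0],
    [[0,0,0],0],
    [[0,0,0],0],
    [[0,0,0],0],
  ],
)

```text
time_s: 12.45
eef_pos: [0.4261, 0.2936, 0.0926]
tcp_rot: [0.0, 0.802, 0.598, -0.0]
ft_force: [-0.0, 0.5, 0.3]
width: 0.0004
```

```bash
python3 st.py
```

```text
box mm [-8.14 27.94 92.63] tip 70.63 F box [-0.18  0.44  0.31] t 12.45
```

step_arm(
  targets=[
    [[0,0,0.5],0],
    [[0,0,0.5],0],
    [[0,0,0.5],0],
    [[0,0,0.5],0],
    [[0,0,0],0],
    [[0,0,0],0],
    [[0,0,0],0],
    [[0,0,0],0],
    [[0,0,0],0],
    [[0,0,0],0],
  ],
)

```text
time_s: 13.45
eef_pos: [0.4261, 0.2936, 0.0907]
tcp_rot: [0.0, 0.802, 0.598, 0.0]
ft_force: [-0.7, -0.1, -0.8]
width: 0.0006
```

step_arm(
  targets=[
    [[0,0,0],0],
    [[0,0,0],0],
    [[0,0,0],0],
    [[0,0,0],0],
    [[0,0,0],0],
    [[0,0,0],0],
    [[0,0,0],0],
    [[0,0,0],0],
    [[0,0,0],0],
    [[0,0,0],0],
  ],
)

```text
time_s: 14.45
eef_pos: [0.426, 0.2936, 0.0906]
tcp_rot: [-0.0, 0.802, 0.598, -0.0]
ft_force: [0.0, -1.0, 0.6]
width: 0.0004
```

step_arm(
  targets=[
    [[0,0,0.5],0],
    [[0,0,0.5],0],
    [[0,0,0.5],0],
    [[0,0,0.5],0],
    [[0,0,0],0],
    [[0,0,0],0],
    [[0,0,0],0],
    [[0,0,0],0],
    [[0,0,0],0],
    [[0,0,0],0],
  ],
)

```text
time_s: 15.45
eef_pos: [0.4261, 0.2936, 0.0886]
tcp_rot: [-0.0, 0.802, 0.598, 0.0]
ft_force: [-1.3, -0.8, -0.1]
width: 0.0003
```

step_arm(
  targets=[
    [[0,0,0.5],0],
    [[0,0,0.5],0],
    [[0,0,0.5],0],
    [[0,0,0.5],0],
    [[0,0,0],0],
    [[0,0,0],0],
    [[0,0,0],0],
    [[0,0,0],0],
    [[0,0,0],0],
    [[0,0,0],0],
  ],
)

```text
time_s: 16.45
eef_pos: [0.4261, 0.2937, 0.0867]
tcp_rot: [0.0, 0.802, 0.598, 0.0]
ft_force: [-1.3, -0.4, 4.5]
width: 0.001
```

step_arm(
  targets=[
    [[0,0,0.6],0],
    [[0,0,0],0],
    [[0,2,0],0],
    [[0,2,0],0],
    [[0,2,0],0],
    [[0,0,0],0],
    [[0,0,0],0],
    [[0,0,0],0],
    [[0,0,0],0],
    [[0,0,0],0],
  ],
)

```text
time_s: 17.45
eef_pos: [0.432, 0.292, 0.0864]
tcp_rot: [0.0, 0.802, 0.598, 0.0]
ft_force: [-1.3, -1.7, 7.4]
width: 0.0006
```

```bash
python3 st.py
```

```text
box mm [-2.04 28.07 86.37] tip 64.37 F box [-0.71 -2.01  7.42] t 17.45
```

Force is as planned. Finish the stroke, lift, return, and repeat the press.

step_arm(
  targets=[
    [[0,2,0],0],
    [[0,2,0],0],
    [[0,2,0],0],
    [[0,2,0],0],
    [[0,2,0],0],
    [[0,0,0],0],
    [[0,0,-4],0],
    [[0,0,-4],0],
    [[0,-8,0],0],
    [[0,-8,0],0],
  ],
)

```text
time_s: 18.45
eef_pos: [0.4252, 0.2937, 0.0939]
tcp_rot: [-0.0, 0.802, 0.598, -0.0]
ft_force: [-0.3, 0.3, 0.3]
width: 0.0003
```

step_arm(
  targets=[
    [[0,0,2],0],
    [[0,0,2],0],
    [[0,0,2],0],
    [[0,0,1],0],
    [[0,0,0.5],0],
    [[0,0,0.5],0],
    [[0,0,0],0],
    [[0,0,0],0],
    [[0,0,0],0],
    [[0,0,0],0],
  ],
)

```text
time_s: 19.45
eef_pos: [0.4262, 0.2936, 0.0864]
tcp_rot: [0.0, 0.802, 0.598, 0.0]
ft_force: [-1.7, -0.6, 5.9]
width: 0.0006
```

```bash
python3 st.py
```

```text
box mm [-8.04 28.02 86.35] tip 64.35 F box [-1.41 -1.08  5.9 ] t 19.45
```

step_arm(
  targets=[
    [[0,2,0.2],0],
    [[0,2,0],0],
    [[0,2,0],0],
    [[0,2,0],0],
    [[0,2,0],0],
    [[0,2,0],0],
    [[0,2,0],0],
    [[0,2,0],0],
    [[0,0,0],0],
    [[0,0,0],0],
  ],
)

```text
time_s: 20.45
eef_pos: [0.4425, 0.289, 0.0865]
tcp_rot: [0.001, 0.802, 0.598, 0.001]
ft_force: [2.3, -3.0, 6.0]
width: 0.0003
```

step_arm(
  targets=[
    [[0,0,-5],0],
    [[0,0,-5],0],
    [[-5,-8,-10],0],
    [[-15,-8,-10],0],
    [[-20,0,-10],0],
    [[-20,0,-10],0],
    [[0,0,-10],0],
    [[0,0,0],0],
    [[0,0,0],0],
    [[0,0,0],0],
  ],
)

```text
time_s: 21.45
eef_pos: [0.4089, 0.2366, 0.1455]
tcp_rot: [-0.0, 0.801, 0.598, -0.0]
ft_force: [0.3, -0.9, 0.4]
width: 0.0006
```

```bash
python3 st.py; python3 look.py v5
```

```text
box mm [ -8.36 -31.62 145.48] tip 123.48 F box [ 0.59 -0.81  0.42] t 21.45
```

View pics/v5.png

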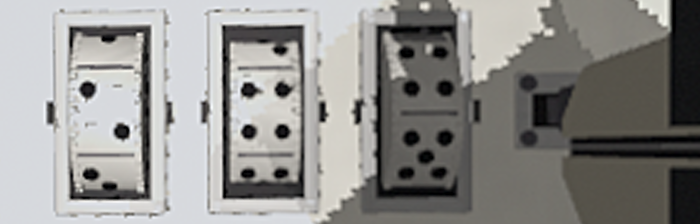

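step_arm(
  targets=[
    [[4,3,7],0],
    [[4,3,7],0],
    [[4,3,7],0],
    [[4,3,7],0],
    [[3.6,3,7],0],
    [[0,1.4,7],0],
    [[0,0,7],0],
    [[0,0,3],0],
    [[0,0,0.5],0],
    [[0,0,0],0],
  ],
)

```text
time_s: 22.5
eef_pos: [0.4303, 0.2502, 0.0934]
tcp_rot: [0.0, 0.802, 0.598, 0.0]
ft_force: [-1.1, 0.4, -0.5]
width: 0.0003
```

```bash
python3 st.py
```

```text
box mm [  8.25 -12.47  93.42] tip 71.42 F box [-1.18  0.1  -0.47] t 22.5
```

step_arm(
  targets=[
    [[0,0,0.5],0],
    [[0,0,0.5],0],
    [[0,0,0.5],0],
    [[0,0,0.5],0],
    [[0,0,0.2],0],
    [[0,0,0],0],
    [[0,0,0],0],
    [[0,0,0],0],
    [[0,0,0],0],
    [[0,0,0],0],
  ],
)

```text
time_s: 23.5
eef_pos: [0.4303, 0.2502, 0.0911]
tcp_rot: [0.0, 0.802, 0.598, -0.0]
ft_force: [0.1, 0.2, -0.0]
width: 0.0003
```

step_arm(
  targets=[
    [[0,0,0.5],0],
    [[0,0,0.5],0],
    [[0,0,0.5],0],
    [[0,0,0.5],0],
    [[0,0,0],0],
    [[0,0,0],0],
    [[0,0,0],0],
    [[0,0,0],0],
    [[0,0,0],0],
    [[0,0,0],0],
  ],
)

```text
time_s: 24.5
eef_pos: [0.4307, 0.2503, 0.0896]
tcp_rot: [0.0, 0.802, 0.598, 0.0]
ft_force: [0.2, -1.3, 6.4]
width: 0.0004
```

step_arm(
  targets=[
    [[0,-2,0.2],0],
    [[0,-2,0],0],
    [[0,-2,0],0],
    [[0,-2,0],0],
    [[0,-2,0],0],
    [[0,-2,0],0],
    [[0,-2,0],0],
    [[0,-2,0],0],
    [[0,0,0],0],
    [[0,0,0],0],
  ],
)

```text
time_s: 25.5
eef_pos: [0.4154, 0.2548, 0.0894]
tcp_rot: [0.0, 0.802, 0.598, 0.001]
ft_force: [-0.2, -1.4, 6.0]
width: 0.0006
```

step_arm(
  targets=[
    [[0,0,-5],0],
    [[0,0,-5],0],
    [[-5,8,-10],0],
    [[-15,8,-10],0],
    [[-20,0,-10],0],
    [[-10,0,-10],0],
    [[0,0,-10],0],
    [[0,0,0],0],
    [[0,0,0],0],
    [[0,0,0],0],
  ],
)

```text
time_s: 26.5
eef_pos: [0.4159, 0.2027, 0.1486]
tcp_rot: [-0.0, 0.801, 0.598, -0.0]
ft_force: [-0.3, -0.5, -0.1]
width: 0.0008
```

```bash
python3 st.py; python3 look.py v6
```

```text
box mm [  8.09 -62.1  148.61] tip 126.61 F box [-0.19 -0.59 -0.1 ] t 26.5
```

View pics/v6.png

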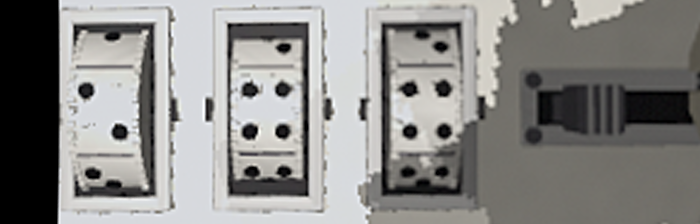

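step_arm(
  targets=[
    [[15,0,10],0],
    [[15,0,10],0],
    [[15,0,10],0],
    [[5,0,10],0],
    [[0,0,10],0],
    [[0,0,6],0],
    [[0,0,2],0],
    [[0,0,1],0],
    [[0,0,0.5],0],
    [[0,0,0.5],0],
  ],
)

```text
time_s: 27.55
eef_pos: [0.4301, 0.2498, 0.0895]
tcp_rot: [0.0, 0.802, 0.598, -0.0]
ft_force: [-3.1, -3.0, 8.3]
width: 0.0005
```

```bash
python3 st.py
```

```text
box mm [  8.25 -12.9   89.47] tip 67.47 F box [-2.11 -3.74  8.28] t 27.55
```

Stroke, then lift and go to wheel 2 start (-8, 28).

step_arm(
  targets=[
    [[0,-2,0],0],
    [[0,-2,0],0],
    [[0,-2,0],0],
    [[0,-2,0],0],
    [[0,-2,0],0],
    [[0,-2,0],0],
    [[0,-2,0],0],
    [[0,-2,0],0],
    [[0,0,0],0],
    [[0,0,-5],0],
  ],
)

```text
time_s: 28.55
eef_pos: [0.4148, 0.2546, 0.0942]
tcp_rot: [-0.0, 0.802, 0.598, -0.0]
ft_force: [-0.7, 0.3, -0.2]
width: 0.0005
```

step_arm(
  targets=[
    [[0,0,-3],0],
    [[10,0,0],0],
    [[10,0,0],0],
    [[10,0,0],0],
    [[10,0,0],0],
    [[0.5,0,2],0],
    [[0,0,3],0],
    [[0,0,2],0],
    [[0,0,0],0],
    [[0,0,0],0],
  ],
)

```text
time_s: 29.55
eef_pos: [0.4264, 0.2934, 0.0899]
tcp_rot: [-0.0, 0.802, 0.598, -0.0]
ft_force: [0.6, -0.4, 0.1]
width: 0.0001
```

```bash
python3 st.py
```

```text
box mm [-7.73 27.82 89.86] tip 67.86 F box [ 0.69 -0.25  0.14] t 29.55
```

Press to tip ≈ 64.1 (about 3.7 mm down).

step_arm(
  targets=[
    [[0,0,1],0],
    [[0,0,1],0],
    [[0,0,0.5],0],
    [[0,0,0.5],0],
    [[0,0,0.3],0],
    [[0,0,0.3],0],
    [[0,0,0],0],
    [[0,0,0],0],
    [[0,0,0],0],
    [[0,0,0],0],
  ],
)

```text
time_s: 30.55
eef_pos: [0.4266, 0.2936, 0.0866]
tcp_rot: [0.0, 0.802, 0.598, 0.0]
ft_force: [-1.1, -1.6, 5.2]
width: 0.0004
```

```bash
python3 st.py
```

```text
box mm [-7.65 28.11 86.59] tip 64.59 F box [-0.63 -1.91  5.22] t 30.55
```

step_arm(
  targets=[
    [[0,2,0.4],0],
    [[0,2,0],0],
    [[0,2,0],0],
    [[0,2,0],0],
    [[0,2,0],0],
    [[0,2,0],0],
    [[0,2,0],0],
    [[0,2,0],0],
    [[0,0,0],0],
    [[0,0,-5],0],
  ],
)

```text
time_s: 31.55
eef_pos: [0.4419, 0.2889, 0.0908]
tcp_rot: [0.0, 0.802, 0.598, -0.0]
ft_force: [0.0, 0.5, -0.5]
width: 0.0006
```

step_arm(
  targets=[
    [[0,0,-5],0],
    [[-15,-2,-5],0],
    [[-15,-2,-10],0],
    [[-15,-2,-10],0],
    [[-15,-2,-10],0],
    [[-20,0,-10],0],
    [[-5,0,-10],0],
    [[0,0,0],0],
    [[0,0,0],0],
    [[0,0,0],0],
  ],
)

```text
time_s: 32.55
eef_pos: [0.4099, 0.2103, 0.1506]
tcp_rot: [-0.0, 0.801, 0.598, -0.0]
ft_force: [-0.6, -1.1, 0.2]
width: 0.0003
```

```bash
python3 st.py; python3 look.py v7
```

```text
box mm [ 1.5000e-01 -5.6460e+01  1.5056e+02] tip 128.56 F box [-0.23 -1.18  0.2 ] t 32.55
```

View pics/v7.png

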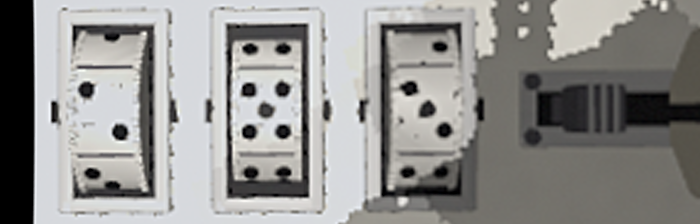

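step_arm(
  targets=[
    [[11,0,4],0],
    [[11,0,8],0],
    [[0,0,8],0],
    [[0,0,8],0],
    [[0,0,8],0],
    [[0,0,8],0],
    [[0,0,7],0],
    [[0,0,3],0],
    [[0,0,0],0],
    [[0,0,0],0],
  ],
)

```text
time_s: 33.6
eef_pos: [0.4163, 0.231, 0.0971]
tcp_rot: [0.0, 0.802, 0.598, 0.0]
ft_force: [0.2, 0.3, -0.6]
width: 0.0005
```

```bash
python3 st.py
```

```text
box mm [  0.39 -34.88  97.11] tip 75.11 F box [ 0.17  0.31 -0.59] t 33.6
```

Centred in the gap at y = -34.9. Descend 12 mm more gently.

step_arm(
  targets=[
    [[0,0,1.5],0],
    [[0,0,1.5],0],
    [[0,0,1.5],0],
    [[0,0,1.5],0],
    [[0,0,1.5],0],
    [[0,0,1.5],0],
    [[0,0,1.5],0],
    [[0,0,1.5],0],
    [[0,0,0],0],
    [[0,0,0],0],
  ],
)

```text
time_s: 34.6
eef_pos: [0.4162, 0.2309, 0.0849]
tcp_rot: [-0.0, 0.802, 0.598, -0.0]
ft_force: [-0.2, -0.2, 0.1]
width: 0.0001
```

step_arm(
  targets=[
    [[-1.5,0,0],0],
    [[-1.5,0,0],0],
    [[-1.5,0,0],0],
    [[-1.5,0,0],0],
    [[-1.5,0,0],0],
    [[-1,0,0],0],
    [[0,0,0],0],
    [[0,0,0],0],
    [[0,0,0],0],
    [[0,0,0],0],
  ],
)

```text
time_s: 35.6
eef_pos: [0.4137, 0.2227, 0.0849]
tcp_rot: [0.0, 0.802, 0.598, -0.0]
ft_force: [-0.2, 0.1, -0.1]
width: 0.0006
```

```bash
python3 st.py
```

```text
box mm [  0.21 -43.53  84.9 ] tip 62.9 F box [-0.26  0.01 -0.11] t 35.6
```

step_arm(
  targets=[
    [[-0.5,0,0],0],
    [[-0.5,0,0],0],
    [[-0.5,0,0],0],
    [[-0.5,0,0],0],
    [[-0.5,0,0],0],
    [[-0.5,0,0],0],
    [[-0.5,0,0],0],
    [[-0.5,0,0],0],
    [[-0.5,0,0],0],
    [[-0.5,0,0],0],
  ],
)

```text
time_s: 36.6
eef_pos: [0.4123, 0.218, 0.0849]
tcp_rot: [0.0, 0.802, 0.598, -0.0]
ft_force: [0.6, 2.3, -2.0]
width: 0.0004
```

```bash
python3 st.py
```

```text
box mm [  0.27 -48.48  84.93] tip 62.93 F box [-0.08  2.34 -1.98] t 36.6
```

step_arm(
  targets=[
    [[-1.2,0,0],0],
    [[-1.2,0,0],0],
    [[-1.2,0,0],0],
    [[-1.2,0,0],0],
    [[-1.2,0,0],0],
    [[-1.2,0,0],0],
    [[-1.2,0,0],0],
    [[-1.2,0,0],0],
    [[-1.2,0,0],0],
    [[-1.2,0,0],0],
  ],
)

```text
time_s: 37.6
eef_pos: [0.4089, 0.2064, 0.085]
tcp_rot: [0.0, 0.802, 0.598, 0.0]
ft_force: [1.1, 3.1, -2.3]
width: 0.0008
```

```bash
python3 st.py
```

```text
box mm [  0.32 -60.5   84.96] tip 62.96 F box [ 0.15  3.25 -2.27] t 37.6
```

step_arm(
  targets=[
    [[-0.5,0,0],0],
    [[-0.5,0,0],0],
    [[-0.5,0,0],0],
    [[-0.5,0,0],0],
    [[-0.4,0,0],0],
    [[0,0,0],0],
    [[0,0,0],0],
    [[0,0,0],0],
    [[0,0,0],0],
    [[0,0,0],0],
  ],
)

```text
time_s: 38.6
eef_pos: [0.4084, 0.2047, 0.085]
tcp_rot: [-0.0, 0.802, 0.598, 0.001]
ft_force: [1.5, 7.2, -3.5]
width: 0.0005
```

```bash
python3 st.py
```

```text
box mm [  0.32 -62.28  84.98] tip 62.98 F box [-0.6   7.38 -3.47] t 38.6
```

step_arm(
  targets=[
    [[1,0,0],0],
    [[2,0,0],0],
    [[3,0,0],0],
    [[3,0,0],0],
    [[3,0,0],0],
    [[0,0,-4],0],
    [[0,0,-10],0],
    [[0,0,-15],0],
    [[0,0,-15],0],
    [[0,0,-15],0],
  ],
)

```text
time_s: 39.6
eef_pos: [0.4117, 0.2156, 0.1453]
tcp_rot: [0.0, 0.802, 0.598, 0.0]
ft_force: [0.0, -1.0, 0.2]
width: 0.0006
```

step_arm(
  targets=[
    [[-10,0,-10],0],
    [[-10,0,-10],0],
    [[-10,0,-10],0],
    [[-10,0,-10],0],
    [[-10,0,-10],0],
    [[-10,0,0],0],
    [[0,0,0],0],
    [[0,0,0],0],
    [[0,0,0],0],
    [[0,0,0],0],
  ],
)

```text
time_s: 40.6
eef_pos: [0.3945, 0.1584, 0.1936]
tcp_rot: [-0.0, 0.801, 0.598, -0.0]
ft_force: [-0.3, 0.6, -0.1]
width: 0.0003
```

```bash
python3 st.py; python3 look.py v8
python3 - <<'E'
from workcell import eyes
import cv2
cv2.imwrite("pics/sc9.png",eyes.get_image("scene")["image"][:,:,::-1])
E
```

```text
box mm [ 1.7000e-01 -1.1062e+02  1.9363e+02] tip 171.63 F box [-0.47  0.54 -0.1 ] t 40.6
```

View pics/v8.png

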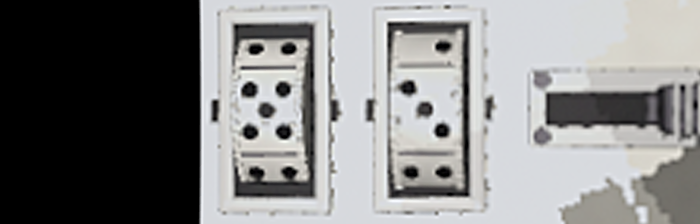

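View pics/sc9.png

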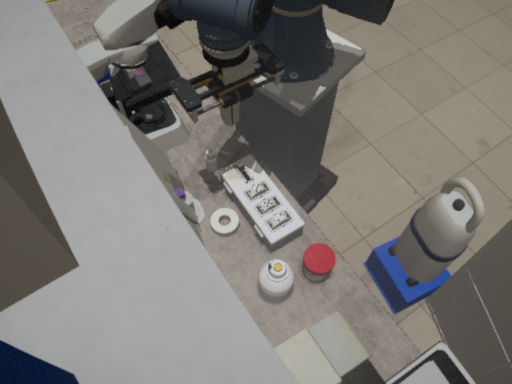

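Run:
```python
from workcell import bot
print(bot.hand_in())
```

```text
the job is handed in; nothing more can be done
None
```

The box is unlocked and the job is handed in. I rolled the wheels to 2, 5 and 3 with the closed fingertips, then slid the bolt tab right onto its stop. I finished at about 41 s of the 67 s allowed.

- **Wheels:** the picture before I touched the bolt showed 2, 5 and 3 dots straight up. The last wrist picture still showed 5 and 3; wheel 1 was out of that view, so it was last seen just before the bolt was drawn.
- **Bolt:** the tab moved about 22 mm in the pictures. The push rose from about 2–3 N while sliding to about 7 N at the stop, so it reached the buffer.
- **Force:** the highest reading was about 10 N (8.3 N of press plus some side force), under the 20 N limit. I only saw the force at the end of each move, so brief peaks in between were not measured.
- **Surroundings:** the bottles, cup and tape roll looked unmoved in the last scene picture. The arm was clear of everything, and no check disagreed.

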